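Put the open watch jobs under their dust covers

ROBOT

A 6-joint arm with a two-finger parallel gripper is mounted at the origin on the work surface. World frame = base frame: x ahead of the robot, y to its left, z up, the work surface at z = 0. Lengths are in mm, angles in degrees, forces in N, time in s.
With the tool pointing down it reaches from about 350 to 1000 mm from the base axis. Payload 7.1 kg.
Tool frame: the origin (TCP) lies between the finger pads; the fingertips stand 22 mm ahead of it and the grasp point (between the pads) lies 3 mm ahead of it; z points along the fingers, y is the line along which they close (so a half turn about z gives the same grasp; the last joint's range is limited). The gripper opens to 85 mm and grips with 20 to 120 N. Pads are 22 mm wide; open, the fingers measure 114 mm over their backs; the gripper's body (76 mm by 85 mm) begins 54 mm behind the grasp point. The pads swing forward as they close: fully open they stand 13 mm farther back than shut.
Start: joints at [62.567, 24.242, 93.386, -0, 62.372, -1.089], TCP at [277.323, 560.087, 253.319] pointing down, gripper open.
Joint ranges: [-172.04, 172.04], [-51.8, 120.97], [4.93, 147.93], [-75.15, 255.16], [6.16, 154.13], [-145.62, 145.62]. Speed limits (degrees/s): [136.94, 136.94, 172.46, 180, 180, 180].

INTERFACE

Orientations are given as [roll, pitch, yaw] about the fixed x, y, z axes, in that order (R = Rz(yaw) Ry(pitch) Rx(roll)).
In Python, from rig import sensors, vision, sign_off gives the robot as it stands.
- The arm moves only by the tool play_rows, never from a script. Its argument "increments" is a list of rows, each a list of 3 entries, a list of its own where there are three numbers: the shift along the world's x, y, z in units of 50 mm (1.0 is 50 mm), then the turn, a rotation vector about the world's x, y, z in units of 8 degrees (1.0 is 8 degrees), then the opening, from -1 (shut) to 1 (fully open). A call has 1 to 20 rows; each row shifts and turns the commanded pose from where the row before left it; what a row does not reach is not made up. A row lasts 1/8 s, in which the tool goes at most 62.5 mm and 10.7 degrees, less where a joint would pass 70% of its speed; a pose out of reach is approached as far as the arm can. A call is refused whole if a number of a shift passes 1 or a number of a turn 1, either way. A call with a gripper value outside its range is refused whole. The fingers move at their own pace and stop on an object; the grip force is fixed at half the most. Time passes only in rows, so rows that do not move let the fingers close. It gives the time, the measured TCP pose, the force, the opening and the grip force at its end, in the units of the state.
- sensors.get_obs(): the state, without advancing time (a new reading comes with each control period).
- vision.snapshot(name): name is "scene" or "top" or "wrist"; returns (picture, depth): 400x640x3 uint8, red, green, blue; 400x640 float32, mm along the optical axis (not along the pixel's ray), 0 where there is no reading.
- vision.calibration(name): a dict with "intrinsics" (3x3 intrinsics, pixels), "world_to_cam" (4x4, takes a point from world to camera coordinates). Camera axes: x right, y down, z forward; pixel columns grow to the right and rows downward; lengths in mm; the calibration is good to about 2 mm. The wrist camera is an equidistant fisheye: a pixel r from the principal point sees the ray r / f radians off the axis. A picture is of the moment at which its call begins: read the wrist's pose just before it. calibration takes no time and is no camera call; for the wrist camera it gives the pose at the moment of the call.
- sign_off(): hands the job in; it is judged then, once.
The state is a dict: "t": time; "joints": joint angles; "dq": joint speeds; "joint_efforts": joint torques, N m; "eef_pos": TCP position; "orientation": TCP orientation; "ft_force": force on the tool from outside, world axes, zero at the start; "torque": the same for the moment, N m; "finger_gap": finger opening in mm; "grasp_force": force on a finger pad.
Only numpy, scipy, OpenCV 4.12 (cv2) and the standard library are available. Lean on these libraries where they do the work, as an engineer would, in place of code of your own. Each camera call takes 0.05 s, during which the arm holds its last target. There are 200 camera calls.

TASK

Put the watchmaker's open jobs away for the night, every job by its colour: stand the red and the blue movement holder upright in the middle of the tray of their colour, and put over all three trays the dust cover of the same colour, standing flat on the tray floor inside the rim with what is in the tray underneath it. The yellow tray already has its watch parts in it and needs only its cover. Set each thing down without dropping it, and leave the loupe and the oil-cup stand where they are.

Things in the scene. Friction and masses are not known exactly. Their poses are not given: they have to be found in the camera images.
- red_tray: red round tray, 120 mm across, fixed to the bench. Flat floor 5 mm above its underside, rim 3 mm thick, rim top 9 mm up; 114 mm across inside the rim, so the red cover (98 mm) stands on the floor with 8 mm to spare all round. Empty at the start. Origin: centre of its underside; z up.
- blue_tray: blue round tray, 102 mm across, fixed to the bench. Flat floor 5 mm above its underside, rim 3 mm thick, rim top 9 mm up; 96 mm across inside the rim, so the blue cover (80 mm) stands on the floor with 8 mm to spare all round. Empty at the start. Origin: centre of its underside; z up.
- yellow_tray: yellow round tray, 86 mm across, fixed to the bench. Flat floor 5 mm above its underside, rim 3 mm thick, rim top 9 mm up; 80 mm across inside the rim, so the yellow cover (64 mm) stands on the floor with 8 mm to spare all round. Holds small watch parts already (within 17 mm of the centre, up to 7 mm above the floor). Origin: centre of its underside; z up.
- red_cover: clear round dust cover, open below, red foot band and red knob; 98 mm across, 93 mm inside, flat top 44 mm above its foot, inside height 41 mm. Knob: upright cylinder 16 mm across, 18 mm tall, mid-top (44 to 62 mm above the foot); pinch it with fingertips clear of the flat top. About 90 g. Starts upright on the bench. Origin: centre of its foot; z up.
- blue_cover: clear round dust cover, open below, blue foot band and blue knob; 80 mm across, 75 mm inside, flat top 38 mm above its foot, inside height 35 mm. Knob: upright cylinder 16 mm across, 18 mm tall, mid-top (38 to 56 mm above the foot); pinch it with fingertips clear of the flat top. About 65 g. Starts upright on the bench. Origin: centre of its foot; z up.
- yellow_cover: clear round dust cover, open below, yellow foot band and yellow knob; 64 mm across, 59 mm inside, flat top 34 mm above its foot, inside height 31 mm. Knob: upright cylinder 16 mm across, 18 mm tall, mid-top (34 to 52 mm above the foot); pinch it with fingertips clear of the flat top. About 45 g. Starts upright on the bench. Origin: centre of its foot; z up.
- red_holder: red movement holder with a silver-coloured pocket-watch movement 35 mm wide in its black jaws, one rigid piece: red block 48 mm along its x, 42 mm along its y, 13 mm high; jaws and movement within its outline, up to 20 mm; steel knurled screw sticks out 8.5 mm at +x. Take it by its flat y sides. About 95 g. Starts upright, any yaw. Origin: centre of the block's underside; z up.
- blue_holder: blue movement holder with a gilt wristwatch movement 23 mm wide in its black jaws, one rigid piece: blue block 34 mm along its x, 30 mm along its y, 13 mm high; jaws and movement within its outline, up to 20 mm; steel knurled screw sticks out 8.5 mm at +x. Take it by its flat y sides. About 50 g. Starts upright, any yaw. Origin: centre of the block's underside; z up.
- loupe: watchmaker's eyeglass, a black stepped cup 35 mm across at its wide foot and 29 mm tall with a lens on top, standing loose on the bench; not to be moved. Origin: centre of its underside.
- oil_stand: black oil-cup stand 88 mm along its x, 30 mm along its y, 22 mm tall, with three steel cups under a white, a green and a grey lid, loose on the bench; not to be moved. Origin: centre of its underside.
There are look-alikes about, which are no part of the job. There is more than one size of the blue_tray; the one meant has the size given above.

How it is judged:
By the outcome, as a careful person would: the job done as asked, in the order asked, and still so for the second after the job is handed in, with the robot touching nothing.
It also fails if it takes over 136 s, if anything falls off the work surface, if the arm or the gripper's body presses on something with over 40 N, if the wrist force passes 120 N, or if a joint passes its speed limit or range.

## Working session

There is one attempt and no reset: what is moved stays moved. The work goes in short steps, Python scripts to look and compute and a tool call to move; the robot and the scene stay as the last step left them, time stands still between calls to the robot, and variables do not carry over. Pictures are saved under pics/ and viewed, at most 14 in all, crops included, and the job is handed in when it is done.

Besides the shell and the picture viewer there is one more tool, called after "Emit:" as name(argument=value, ...) on one line, values as JSON. play_rows: Moves the arm, as the interface text tells. Its arguments: {"type":"object","properties":{"increments":{"type":"array","items":{"type":"array"}}},"required":["increments"]}

```bash
mkdir -p pics && cat > h.py <<'E'
import numpy as np, cv2
from rig import sensors, vision, sign_off
def snap(n,f=None):
    p,d=vision.snapshot(n)
    if f: cv2.imwrite('pics/'+f,cv2.cvtColor(p,cv2.COLOR_RGB2BGR)); np.save('pics/'+f+'.npy',d)
    return p,d
def ray(n,u,v,C=None):
    C=C or vision.calibration(n); K=np.array(C['intrinsics']);T=np.array(C['world_to_cam'])
    x=(u-K[0,2])/K[0,0]; y=(v-K[1,2])/K[1,1]
    if n=='wrist':
        r=np.hypot(x,y); s=np.sin(r)/r if r>1e-9 else 1; c=np.array([x*s,y*s,np.cos(r)])
    else: c=np.array([x,y,1.])
    R=T[:3,:3]; return -R.T@T[:3,3], R.T@c
def onz(n,u,v,z,C=None):
    o,d=ray(n,u,v,C); return o+d*(z-o[2])/d[2]
def dep(n,u,v,z):  # with depth (pinhole)
    o,d=ray(n,u,v); return o+d*z
E
python3 - <<'E'
from h import *
for n in('top','scene'):
    snap(n,n+'0.png');C=vision.calibration(n);print(n,np.round(C['intrinsics'],1).tolist(),np.round(np.linalg.inv(C['world_to_cam']),3).tolist())
print(sensors.get_obs())
E
```

```text
top [[416.8, 0.0, 320.6], [0.0, 416.8, 195.9], [0.0, 0.0, 1.0]] [[-0.024, -0.986, 0.165, 278.069], [-1.0, 0.024, -0.0, 7.536], [-0.004, -0.165, -0.986, 1131.306], [0.0, 0.0, 0.0, 1.0]]
scene [[391.3, 0.0, 323.9], [0.0, 391.3, 199.2], [0.0, 0.0, 1.0]] [[0.846, 0.449, -0.288, 846.103], [0.533, -0.723, 0.439, -554.912], [-0.012, -0.525, -0.851, 1168.128], [0.0, 0.0, 0.0, 1.0]]
{'t': 0.1, 'joints': array([ 6.25659106e+01,  2.42792684e+01,  9.34263285e+01, -1.23959600e-03,
        6.23753855e+01, -1.08594431e+00]), 'dq': array([-0.05930439, -0.11242727, -0.20960128,  0.06746058,  0.09534048,
        0.05614482]), 'joint_efforts': array([-1.28073966e-04, -5.58422649e+01, -2.82447016e+01, -2.23333382e-05,
        2.98509258e-03, -2.08395682e-05]), 'eef_pos': array([277.12938631, 559.67621178, 252.63694391]), 'orientation': array([-1.79919011e+02, -4.37514207e-04,  1.53652430e+02]), 'ft_force': array([-0.2475635 , -0.05927782,  0.49193407]), 'torque': array([0.02414515, 0.03412447, 0.00524312]), 'grasp_force': 0.0, 'finger_gap': 85.36720522753681}
```

View pics/top0.png

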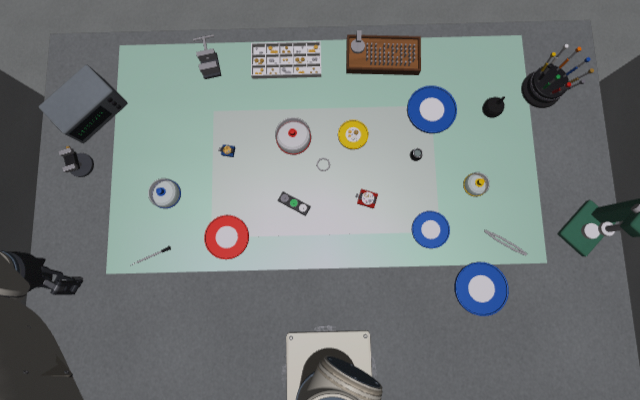

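View pics/scene0.png

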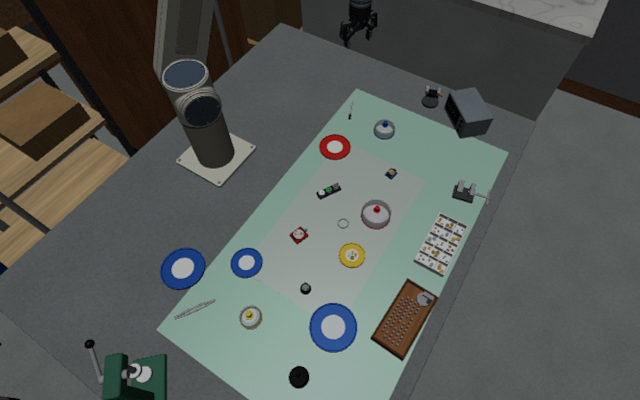

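```bash
cat > m1.py <<'E'
from h import *
def masks(f):
    im=cv2.imread('pics/'+f); h=cv2.cvtColor(im,cv2.COLOR_BGR2HSV); H,S,V=cv2.split(h)
    s=(S>150)&(V>60)
    return {'red':s&((H<8)|(H>172)),'blue':s&(H>105)&(H<130),'yellow':s&(H>20)&(H<33)}
for n in('top','scene'):
    d=np.load(f'pics/{n}0.png.npy')
    for c,m in masks(n+'0.png').items():
        k,l,st,ce=cv2.connectedComponentsWithStats(m.astype(np.uint8),connectivity=8)
        for i in range(1,k):
            if st[i,4]<12: continue
            u,v=ce[i]
            P=onz(n,u,v,9); ys,xs=np.where(l==i)
            W=np.array([onz(n,a,b,9)[:2] for a,b in zip(xs,ys)])
            hull=cv2.convexHull(W.astype(np.float32))
            (cx,cy),r=cv2.minEnclosingCircle(hull)
            z=np.median([dep(n,a,b,d[b,a])[2] for a,b in zip(xs,ys)])
            print(n,c,st[i,:].tolist(),np.round(ce[i],1),'z9 circ',round(cx),round(cy),'area-d',round(2*np.sqrt(cv2.contourArea(hull)/np.pi)),'depth z',round(float(z)))
E
python3 m1.py
python3 - <<'E'
import cv2
im=cv2.imread('pics/top0.png')
cv2.imwrite('pics/c1.png',cv2.resize(im[105:265,140:340],None,fx=4,fy=3.75*4/3.75*0.93,interpolation=cv2.INTER_CUBIC)[:600])
E
```

```text
top red [567, 82, 4, 5, 19] [568.4  83.9] z9 circ 772 -707 area-d 11 depth z 150
top red [289, 129, 8, 8, 47] [292.2 132.4] z9 circ 648 82 area-d 20 depth z 52
top red [361, 190, 5, 3, 12] [362.6 190.9] z9 circ 477 -109 area-d 8 depth z 13
top red [358, 200, 17, 8, 43] [365.7 203.7] z9 circ 443 -116 area-d 23 depth z 13
top red [205, 216, 44, 43, 1050] [226.3 237. ] z9 circ 361 263 area-d 115 depth z 5
top blue [586, 58, 4, 4, 12] [587.6  59.2] z9 circ 846 -772 area-d 9 depth z 150
top blue [567, 67, 10, 8, 17] [571.4  70.4] z9 circ 813 -721 area-d 11 depth z 94Traceback (most recent call last):
  File "m1.py", line 14, in <module>
    W=np.array([onz(n,a,b,9)[:2] for a,b in zip(xs,ys)])
                ~~~^^^^^^^^^
  File "h.py", line 15, in onz
    o,d=ray(n,u,v,C); return o+d*(z-o[2])/d[2]
        ~~~^^^^^^^^^
  File "h.py", line 8, in ray
    C=C or vision.calibration(n); K=np.array(C['intrinsics']);T=np.array(C['world_to_cam'])
           ~~~~~~~~~~~~~~~~~~^^^
ValueError: time passes only in moves, steps and waits
```

View pics/c1.png

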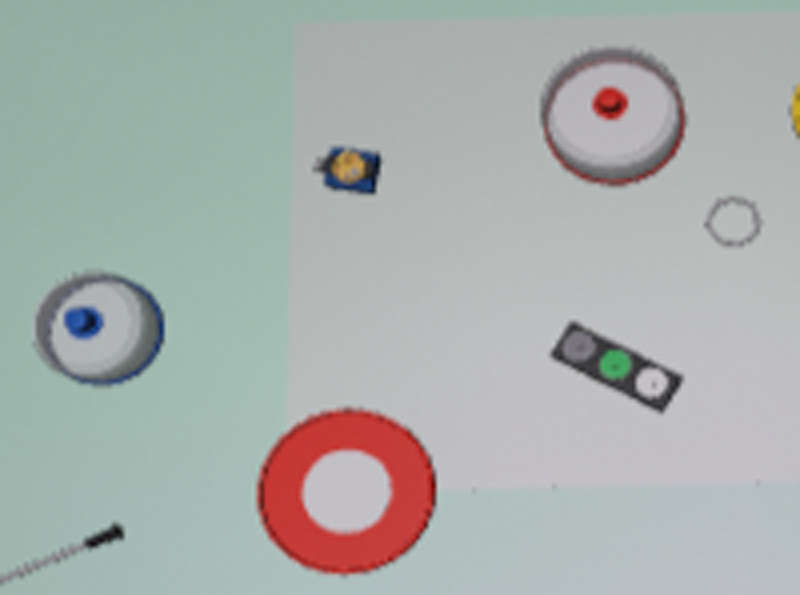

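Top view shows: red tray (226,237); red cover (293,136); red holder (367,199); blue holder (228,151), screw to the left; blue cover (165,193); yellow tray (352,134); yellow cover (476,184); loupe (416,154); oil stand (294,203). Candidates for blue tray: (432,109), (430,229), (482,288). The size decides which one; I'm measuring now.

```bash
python3 - <<'E'
s=open('h.py').read()
s=s.replace("C=C or vision.calibration(n);","C=C or cal(n);").replace("def ray(","_c={}\ndef cal(n):\n    if n not in _c: _c[n]=vision.calibration(n)\n    return _c[n]\ndef ray(",1)
open('h.py','w').write(s)
E
python3 m1.py; python3 - <<'E'
import cv2,numpy as np
im=cv2.imread('pics/top0.png')
a=cv2.resize(im[165:260,340:510],None,fx=4,fy=4,interpolation=cv2.INTER_CUBIC)
cv2.imwrite('pics/c2.png',a)
E
```

```text
top red [567, 82, 4, 5, 19] [568.4  83.9] z9 circ 772 -707 area-d 11 depth z 150
top red [289, 129, 8, 8, 47] [292.2 132.4] z9 circ 648 82 area-d 20 depth z 52
top red [361, 190, 5, 3, 12] [362.6 190.9] z9 circ 477 -109 area-d 8 depth z 13
top red [358, 200, 17, 8, 43] [365.7 203.7] z9 circ 443 -116 area-d 23 depth z 13
top red [205, 216, 44, 43, 1050] [226.3 237. ] z9 circ 361 263 area-d 115 depth z 5
top blue [586, 58, 4, 4, 12] [587.6  59.2] z9 circ 846 -772 area-d 9 depth z 150
top blue [567, 67, 10, 8, 17] [571.4  70.4] z9 circ 813 -721 area-d 11 depth z 94
top blue [408, 86, 49, 47, 1291] [431.8 109.1] z9 circ 707 -313 area-d 137 depth z 9
top blue [222, 152, 11, 5, 21] [227.7 154.1] z9 circ 590 264 area-d 16 depth z 11
top blue [157, 188, 8, 8, 44] [160.4 191.3] z9 circ 490 445 area-d 20 depth z 51
top blue [412, 212, 38, 36, 739] [430.5 229.4] z9 circ 368 -286 area-d 97 depth z 5
top blue [455, 263, 54, 53, 1626] [481.5 288.8] z9 circ 210 -410 area-d 138 depth z 8
top yellow [551, 52, 5, 5, 18] [552.9  54.1] z9 circ 865 -673 area-d 11 depth z 150
top yellow [542, 63, 6, 8, 16
[... 376 characters left out ...]
 20 depth z 56
scene red [294, 233, 14, 10, 36] [300.4 238.4] z9 circ 467 -123 area-d 26 depth z 11
scene blue [383, 121, 5, 6, 17] [384.9 123.4] z9 circ 471 467 area-d 21 depth z 52
scene blue [390, 172, 6, 6, 13] [392.6 175.2] z9 circ 610 263 area-d 15 depth z 10
scene blue [160, 248, 45, 41, 1022] [182.  268.1] z9 circ 208 -407 area-d 137 depth z 7
scene blue [231, 248, 31, 30, 497] [246.  262.4] z9 circ 368 -286 area-d 97 depth z 4
scene blue [310, 303, 47, 49, 1287] [332.8 327.2] z9 circ 706 -310 area-d 136 depth z 7
scene yellow [339, 243, 26, 24, 341] [351.5 254.8] z9 circ 639 -87 area-d 81 depth z 4
scene yellow [246, 311, 7, 8, 44] [248.9 314.7] z9 circ 478 -412 area-d 20 depth z 45
```

View pics/c2.png

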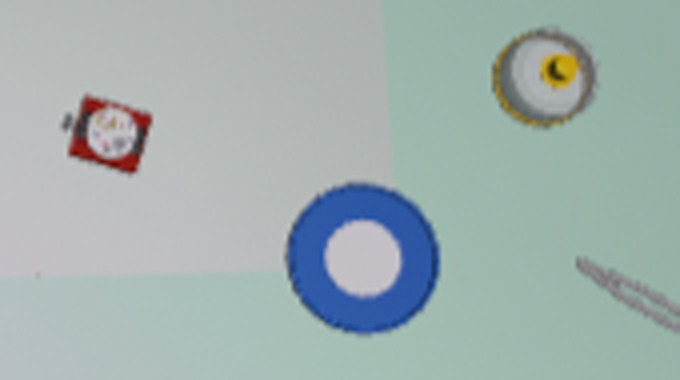

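```bash
cat >> h.py <<'E'
def tri(rays):
    A=np.zeros((3,3));b=np.zeros(3);L=[]
    for o,d in rays:
        d=d/np.linalg.norm(d);P=np.eye(3)-np.outer(d,d);A+=P;b+=P@o;L.append((o,d))
    x=np.linalg.solve(A,b); return x,[np.linalg.norm((np.eye(3)-np.outer(d,d))@(x-o)) for o,d in L]
E
python3 - <<'E'
from h import *
for k,a,b in [('redknob',(292.2,132.4),(376.4,208.9)),('blueknob',(160.4,191.3),(384.9,123.4)),('yelknob',(479.4,182),(248.9,314.7)),('redtray',(226.3,237),(334.5,146.6)),('bluetray',(430.5,229.4),(246,262.4)),('yeltray',(352.8,134.3),(351.5,254.8)),('redhold',(367.5,198.5),(299,236)),('bluehold',(228,151),(392,173.5))]:
    x,e=tri([ray('top',*a),ray('scene',*b)]);print(k,np.round(x,1),np.round(e,1))
E
```

```text
redknob [634.5  80.   51.5] [0.5 0.5]
blueknob [482.7 431.1  48.4] [1.1 1.1]
yelknob [ 488.2 -416.6   39.8] [0.3 0.3]
redtray [360.7 264.5   5.6] [0.5 0.5]
bluetray [ 367.7 -286.5    7. ] [0.3 0.3]
yeltray [639.2 -86.9   7.4] [0.3 0.3]
redhold [ 457.2 -120.     4.6] [1.2 1.2]
bluehold [602.  264.8   5.7] [3. 3.]
```

Emit:
play_rows(increments=[[[0.18,-0.68,-0.1],[0,0,-0.48],1],[[0.18,-0.68,-0.1],[0,0,-0.48],1],[[0.18,-0.68,-0.1],[0,0,-0.48],1],[[0.18,-0.68,-0.1],[0,0,-0.48],1],[[0.18,-0.68,-0.1],[0,0,-0.48],1],[[0.18,-0.68,-0.1],[0,0,-0.48],1],[[0.18,-0.68,-0.1],[0,0,-0.48],1],[[0.18,-0.68,-0.1],[0,0,-0.48],1],[[0.18,-0.68,-0.1],[0,0,-0.48],1],[[0.18,-0.68,-0.1],[0,0,-0.48],1],[[0.18,-0.68,0],[0,0,-0.48],1],[[0.18,-0.68,0],[0,0,-0.48],1],[[0.18,-0.68,0],[0,0,-0.48],1],[[0.18,-0.68,0],[0,0,-0.48],1],[[0.18,-0.68,0],[0,0,-0.48],1],[[0.18,-0.68,0],[0,0,-0.48],1],[[0.18,-0.68,0],[0,0,-0.48],1],[[0.18,-0.68,0],[0,0,-0.48],1],[[0.18,-0.68,0],[0,0,-0.48],1],[[0.18,-0.68,0],[0,0,-0.48],1]])

```text
t: 2.6
eef_pos: [457.3, -121.0, 203.2]
orientation: [-180.0, -0.0, 76.7]
ft_force: [0.7, 0.9, 0.3]
finger_gap: 85.3
grasp_force: 0.0
```

```bash
python3 - <<'E'
from h import *
o=sensors.get_obs();C=vision.calibration('wrist');print(o['eef_pos'],o['orientation'])
snap('wrist','w1.png');print(C['intrinsics']);print(np.round(np.linalg.inv(C['world_to_cam']),3))
E
```

```text
[ 457.31348888 -121.04903773  203.15884277] [-1.79977644e+02 -4.60255781e-03  7.67212352e+01]
[[309.70691629   0.         317.41628694]
 [  0.         309.70691629 196.72376239]
 [  0.           0.           1.        ]]
[[ 9.73000e-01 -2.21000e-01 -5.90000e-02  4.71442e+02]
 [-2.29000e-01 -9.41000e-01 -2.51000e-01 -5.87040e+01]
 [-0.00000e+00  2.58000e-01 -9.66000e-01  3.23801e+02]
 [ 0.00000e+00  0.00000e+00  0.00000e+00  1.00000e+00]]
```

View pics/w1.png

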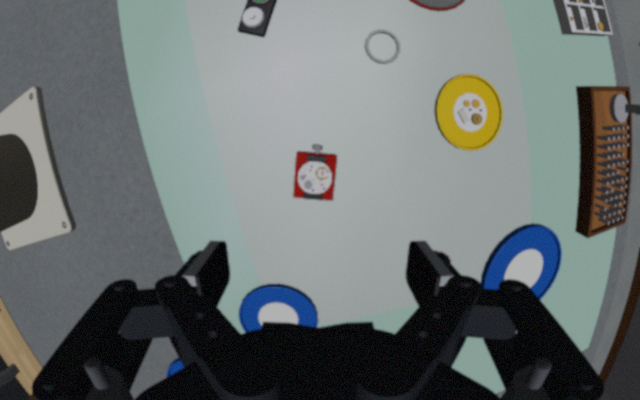

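```bash
cat >> h.py <<'E'
def blobs(n,f,C,want,zs,minpx=40,near=None,rad=80):
    """colour blobs projected to plane z: centroid of hull, minAreaRect, enclosing circle"""
    im=cv2.imread('pics/'+f); H,S,V=cv2.split(cv2.cvtColor(im,cv2.COLOR_BGR2HSV)); s=(S>130)&(V>50)
    m=s&{'red':(H<8)|(H>172),'blue':(H>105)&(H<130),'yellow':(H>20)&(H<33)}[want]
    k,l,st,ce=cv2.connectedComponentsWithStats(m.astype(np.uint8),connectivity=8)
    for z in zs:
        W=[];px=[]
        for i in range(1,k):
            if st[i,4]<minpx or ce[i][1]>330: continue
            c=onz(n,*ce[i],z,C)
            if near is not None and np.hypot(*(c[:2]-near))>rad: continue
            ys,xs=np.where(l==i); W+=[onz(n,a,b,z,C)[:2] for a,b in zip(xs,ys)]; px.append(np.round(ce[i]).astype(int).tolist())
        if not W: print('none');continue
        h=cv2.convexHull(np.array(W,np.float32)); r=cv2.minAreaRect(h); cc,cr=cv2.minEnclosingCircle(h)
        (ex,ey),ax,_=cv2.fitEllipse(h) if len(h)>5 else (cc,(0,0),0)
        print(want,'z',z,px,'rect',np.round(r[0],1),np.round(r[1],1),round(r[2],1),'circ',np.round(cc,1),round(2*cr,1),'ell',round(ex,1),round(ey,1),np.round(ax,1))
def wlook(f):
    o=sensors.get_obs();C=vision.calibration('wrist');snap('wrist',f)
    np.savez('pics/'+f+'.npz',**{a:np.array(C[a]) for a in('intrinsics','world_to_cam')})
    print(np.round(o['eef_pos'],1),np.round(o['orientation'],1),'gap',round(o['finger_gap'],1),'grip',round(o['grasp_force'],1),'ft',np.round(o['ft_force'],1),'t',o['t']); return C
E
python3 - <<'E'
from h import *
C=wlook('w2.png')
blobs('wrist','w2.png',C,'red',[0,13],near=(457,-120))
blobs('wrist','w2.png',C,'yellow',[9],near=(640,-87))
E
```

```text
[ 459.  -124.   203.5] [1.799e+02 1.000e-01 7.650e+01] gap 85.3 grip 0.0 ft [ 2.2 -2.7  1.1] t 2.65
red z 0 [[316, 166], [295, 188]] rect [ 453.7 -119.5] [48.1 40.8] 72.0 circ [ 453.8 -119.7] 61.1 ell 454.3 -120.3 [55.7 58.3]
red z 13 [[316, 166], [295, 188]] rect [ 454.5 -117.2] [46.2 39.1] 72.0 circ [ 454.5 -117.4] 58.6 ell 455.0 -117.9 [53.4 56. ]
yellow z 9 [[466, 109]] rect [636.5 -85.5] [82.5 84.6] 79.5 circ [636.4 -85.6] 85.1 ell 636.6 -85.4 [83.2 84.9]
```

Emit:
play_rows(increments=[[[-0.02,0.03,-0.3],[0,0,-0.3],1],[[-0.02,0,-0.5],[0,0,-0.3],1],[[0,0,-0.5],[0,0,0],1],[[0,0,-0.3],[0,0,0],1],[[0,0,0],[0,0,0],1],[[0,0,0],[0,0,0],1],[[0,0,0],[0,0,0],1]])

```text
t: 3.58
eef_pos: [455.9, -118.5, 124.1]
orientation: [179.9, -0.0, 72.1]
ft_force: [-0.5, -0.2, 0.7]
finger_gap: 85.4
grasp_force: 0.0
```

```bash
python3 - <<'E'
from h import *
C=wlook('w3.png')
blobs('wrist','w3.png',C,'red',[0,13],near=(457,-120))
blobs('wrist','w3.png',C,'yellow',[9],near=(640,-87))
im=cv2.imread('pics/w3.png')[100:300,200:440];cv2.imwrite('pics/c3.png',cv2.resize(im,None,fx=3,fy=3,interpolation=cv2.INTER_CUBIC))
E
```

```text
[ 455.9 -118.5  124.1] [179.9  -0.   72.1] gap 85.4 grip 0.0 ft [-0.5 -0.2  0.7] t 3.575
red z 0 [[315, 192]] rect [ 453.4 -120.1] [49.4 42.1] 72.1 circ [ 453.5 -120.3] 63.0 ell 453.2 -121.1 [ 43.2 116.1]
red z 13 [[315, 192]] rect [ 454.5 -116.8] [46.8 39.9] 72.1 circ [ 454.6 -116.9] 59.7 ell 454.3 -117.7 [ 40.9 110. ]
yellow z 9 [[502, 100]] rect [636. -85.] [83.3 85.8] 65.0 circ [636.  -85.7] 86.3 ell 636.1 -85.3 [83.3 86.4]
```

View pics/c3.png

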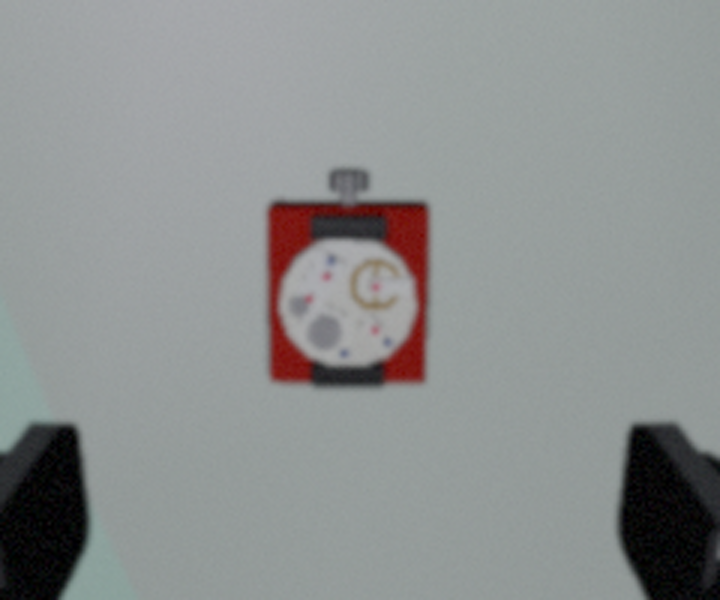

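Emit:
play_rows(increments=[[[-0.02,0.03,-0.4],[0,0,0],1],[[0,0,-0.5],[0,0,0],0.5],[[0,0,-0.5],[0,0,0],0.3],[[0,0,-0.3],[0,0,0],0.3],[[0,0,-0.2],[0,0,0],0.3],[[0,0,-0.12],[0,0,0],0.3],[[0,0,0],[0,0,0],0.2],[[0,0,0],[0,0,0],0.2],[[0,0,0],[0,0,0],0.2]])

```text
t: 4.75
eef_pos: [454.6, -117.0, 22.8]
orientation: [180.0, -0.0, 72.1]
ft_force: [-0.1, -0.4, 0.1]
finger_gap: 51.5
grasp_force: 0.0
```

```bash
python3 - <<'E'
from h import *
C=wlook('w4.png')
im=cv2.imread('pics/w4.png')[100:340,160:480];cv2.imwrite('pics/c4.png',cv2.resize(im,None,fx=2,fy=2,interpolation=cv2.INTER_CUBIC))
E
```

```text
[ 454.6 -117.    22.8] [180.   -0.   72.1] gap 51.5 grip 0.0 ft [-0.1 -0.4  0.1] t 4.75
```

View pics/c4.png

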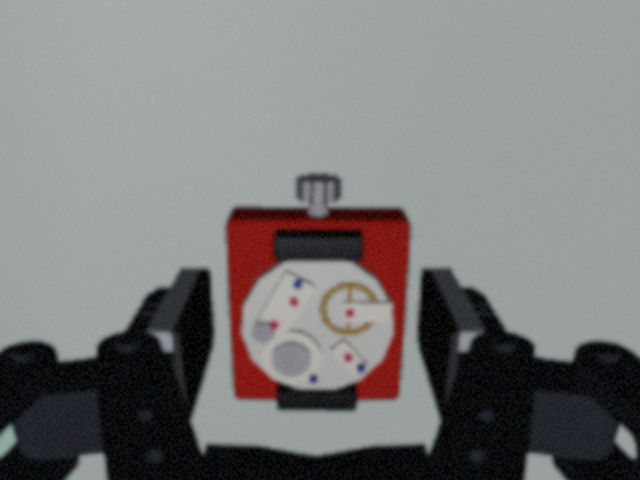

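Emit:
play_rows(increments=[[[0,0,0],[0,0,0],-0.2],[[0,0,0],[0,0,0],-0.4],[[0,0,0],[0,0,0],-0.4],[[0,0,0],[0,0,0],-0.4],[[0,0,0],[0,0,0],-0.4],[[0,0,0.1],[0,0,0],-0.4],[[0,0,0.3],[0,0,0],-0.4],[[0,0,0.3],[0,0,0],-0.4],[[0,0,0.3],[0,0,0],-0.4],[[0,0,0],[0,0,0],-0.4],[[0,0,0],[0,0,0],-0.4]])

```text
t: 6.18
eef_pos: [454.3, -116.9, 72.4]
orientation: [180.0, -0.0, 72.1]
ft_force: [0.1, 0.1, -1.6]
finger_gap: 40.2
grasp_force: 61.1
```

```bash
python3 - <<'E'
from h import *
C=wlook('w5.png')
im=cv2.imread('pics/w5.png')[100:340,160:480];cv2.imwrite('pics/c5.png',cv2.resize(im,None,fx=2,fy=2,interpolation=cv2.INTER_CUBIC))
E
```

```text
[ 454.3 -116.9   72.4] [180.   -0.   72.1] gap 40.2 grip 61.1 ft [ 0.1  0.1 -1.6] t 6.175
```

View pics/c5.png

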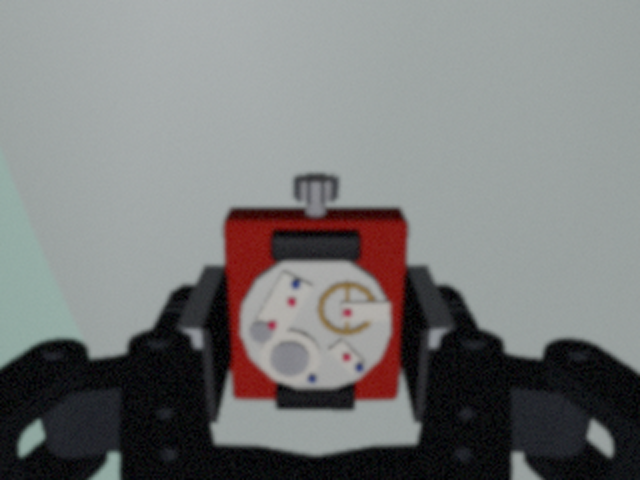

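Emit:
play_rows(increments=[[[0,0,0.5],[0,0,0],-0.4],[[-0.25,0.56,0.7],[0,0,0],-0.4],[[-0.25,0.56,0],[0,0,0],-0.4],[[-0.25,0.56,0],[0,0,0],-0.4],[[-0.25,0.56,0],[0,0,0],-0.4],[[-0.25,0.56,0],[0,0,0],-0.4],[[-0.25,0.56,0],[0,0,0],-0.4],[[-0.25,0.56,0],[0,0,0],-0.4],[[-0.25,0.56,0],[0,0,0],-0.4],[[-0.25,0.56,0],[0,0,0],-0.4],[[-0.25,0.56,0],[0,0,0],-0.4],[[0,0,0],[0,0,0],-0.4],[[0,0,0],[0,0,0],-0.4]])

```text
t: 7.85
eef_pos: [329.2, 162.9, 132.0]
orientation: [-180.0, 0.0, 72.1]
ft_force: [-0.1, -0.2, -0.2]
finger_gap: 40.3
grasp_force: 61.1
```

```bash
python3 - <<'E'
from h import *
C=wlook('w6.png')
blobs('wrist','w6.png',C,'red',[0,9],near=(361,264))
d=np.load('pics/w6.png.npy')
for z in (9,62): blobs('wrist','w6.png',C,'red',[z],near=(634,80),rad=60)
blobs('wrist','w6.png',C,'blue',[13],near=(602,265),rad=60)
E
```

```text
[329.2 162.9 132. ] [-180.     0.    72.1] gap 40.3 grip 61.1 ft [-0.1 -0.2 -0.2] t 7.85
red z 0 [[315, 66]] rect [358.7 264.7] [115.5 120.3] 71.8 circ [359.7 267.7] 122.4 ell 359.7 267.5 [121.4 121.5]
red z 9 [[315, 66]] rect [358.4 263.2] [111.4 116. ] 71.8 circ [359.3 266.2] 118.0 ell 359.3 265.9 [117.  117.2]
red z 9 [[575, 174]] rect [599.3 100.3] [87.  31.4] 62.2 circ [612.4  93.4] 87.0 ell 622.8 88.0 [84.3 90.4]
red z 62 [[623, 190]] rect [620.   90.8] [19.8 40.4] 71.9 circ [619.2  88.5] 40.9 ell 619.2 89.4 [24.4 40.3]
blue z 13 [[544, 17]] rect [593.7 265.1] [34.2 28.7] 86.3 circ [594.5 264.3] 40.8 ell 596.8 265.0 [35.3 51.3]
```

Emit:
play_rows(increments=[[[0.2,0.65,0],[0,0,0],-0.4],[[0.2,0.7,0],[0,0,0],-0.4],[[0.21,0.7,0],[0,0,0],-0.4],[[0,0,-0.4],[0,0,0],-0.4],[[0,0,-0.5],[0,0,0],-0.4],[[0,0,-0.5],[0,0,0],-0.4],[[0,0,-0.3],[0,0,0],-0.4],[[0,0,-0.2],[0,0,0],-0.4],[[0,0,-0.1],[0,0,0],-0.4],[[0,0,-0.03],[0,0,0],-0.4],[[0,0,-0.03],[0,0,0],-0.4],[[0,0,-0.01],[0,0,0],-0.4],[[0,0,0],[0,0,0],-0.4],[[0,0,0],[0,0,0],-0.4]])

```text
t: 9.65
eef_pos: [359.9, 265.7, 29.0]
orientation: [180.0, -0.0, 72.1]
ft_force: [0.7, -0.5, -0.9]
finger_gap: 40.4
grasp_force: 61.1
```

Emit:
play_rows(increments=[[[0,0,-0.01],[0,0,0],-0.4],[[0,0,-0.01],[0,0,0],-0.4],[[0,0,0],[0,0,0],-0.4],[[0,0,0],[0,0,0],-0.4]])

```text
t: 10.15
eef_pos: [359.8, 265.6, 28.0]
orientation: [180.0, -0.0, 72.1]
ft_force: [-0.9, -1.7, 5.6]
finger_gap: 40.3
grasp_force: 61.8
```

Contact (+5.6 N up). Releasing gently, then up and take a look.

Emit:
play_rows(increments=[[[0,0,0],[0,0,0],0.05],[[0,0,0],[0,0,0],0.15],[[0,0,0],[0,0,0],0.2],[[0,0,0],[0,0,0],0.2],[[0,0,0.2],[0,0,0],0.2],[[0,0,0.4],[0,0,0],0.2],[[0,0,0.8],[0,0,0],0.2],[[-0.2,-0.7,0.8],[0,0,0],0.2],[[-0.1,-0.4,0.8],[0,0,0],0.3],[[0,0,0],[0,0,0],0.3],[[0,0,0],[0,0,0],0.3],[[0,0,0],[0,0,0],0.3]])

```text
t: 11.65
eef_pos: [344.5, 210.7, 177.0]
orientation: [-179.9, 0.1, 72.1]
ft_force: [0.5, -0.4, -0.1]
finger_gap: 55.4
grasp_force: 0.0
```

```bash
python3 - <<'E'
from h import *
C=wlook('w7.png')
im=cv2.imread('pics/w7.png');cv2.imwrite('pics/c7.png',im)
blobs('wrist','w7.png',C,'red',[9],near=(361,264))
E
```

```text
[344.5 210.7 177. ] [-1.799e+02  1.000e-01  7.210e+01] gap 55.4 grip 0.0 ft [ 0.5 -0.4 -0.1] t 11.65
red z 9 [[315, 123]] rect [359.2 266.2] [116.2 116.2] 72.1 circ [359.3 266. ] 117.0 ell 359.4 266.1 [116.6 116.7]
```

View pics/c7.png

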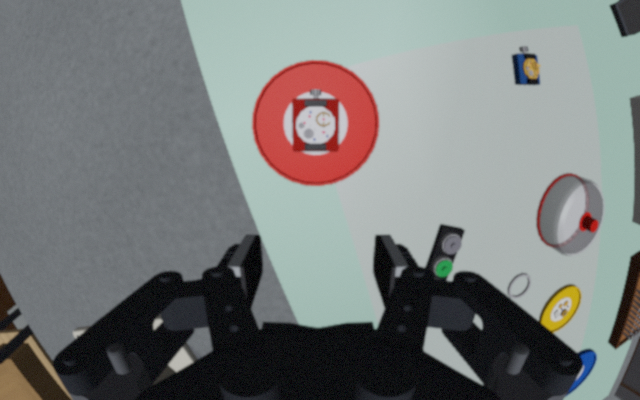

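Emit:
play_rows(increments=[[[0.57,-0.26,0.05],[0,0,0],0.3],[[0.57,-0.26,0.05],[0,0,0],0.3],[[0.57,-0.26,0.05],[0,0,0],0.3],[[0.57,-0.26,0.05],[0,0,0],0.3],[[0.57,-0.26,0.05],[0,0,0],0.3],[[0.57,-0.26,0],[0,0,0],0.3],[[0.57,-0.26,0],[0,0,0],0.3],[[0.57,-0.26,0],[0,0,0],0.3],[[0.57,-0.26,0],[0,0,0],0.3],[[0.57,-0.26,0],[0,0,0],0.3],[[0,0,0],[0,0,0],0.3],[[0,0,0],[0,0,0],0.3],[[0,0,0],[0,0,0],0.3]])

```text
t: 13.32
eef_pos: [628.8, 81.1, 189.7]
orientation: [-179.9, 0.0, 72.1]
ft_force: [-0.1, -0.4, -0.2]
finger_gap: 55.7
grasp_force: 0.0
```

```bash
cat >> h.py <<'E'
def knob(f,C,col,px=(316,180),r=90):
    im=cv2.imread('pics/'+f); H,S,V=cv2.split(cv2.cvtColor(im,cv2.COLOR_BGR2HSV)); s=(S>130)&(V>50)
    m=s&{'red':(H<8)|(H>172),'blue':(H>105)&(H<130),'yellow':(H>20)&(H<33)}[col]
    k,l,st,ce=cv2.connectedComponentsWithStats(m.astype(np.uint8),connectivity=8)
    for i in range(1,k):
        if st[i,4]>30 and np.hypot(*(ce[i]-px))<r: print(st[i].tolist(),np.round(ce[i],1),'z48/53/62',*[np.round(onz('wrist',*ce[i],z,C)[:2],1) for z in(48,53,62)])
E
python3 - <<'E'
from h import *
C=wlook('w8.png')
knob('w8.png',C,'red'); blobs('wrist','w8.png',C,'red',[3],near=(634,80))
im=cv2.imread('pics/w8.png');cv2.imwrite('pics/c8.png',im)
E
```

```text
[628.8  81.1 189.7] [-179.9    0.    72.1] gap 55.7 grip 0.0 ft [-0.1 -0.4 -0.2] t 13.325
[312, 175, 25, 24, 472] [323.8 186.4] z48/53/62 [634.3  82.5] [634.6  83.7] [635.1  85.7]
red z 3 [[324, 186]] rect [632.2  72.1] [24.1 24.5] 72.2 circ [631.9  72.3] 25.3 ell 632.0 72.2 [24.9 25.1]
```

View pics/c8.png

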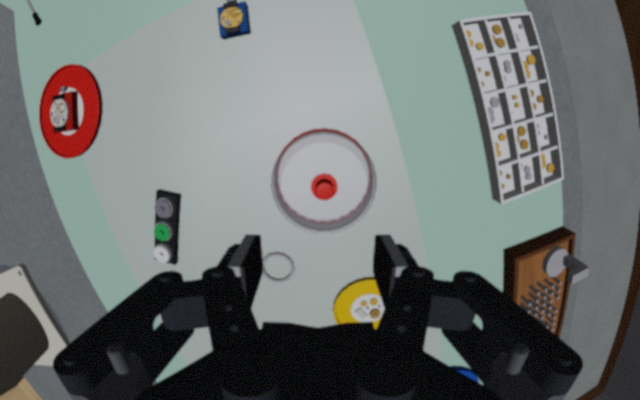

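Emit:
play_rows(increments=[[[0.11,0.05,-0.4],[0,0,0],0.1],[[0,0,-0.6],[0,0,0],0.1],[[0,0,-0.5],[0,0,0],0.1],[[0,0,0],[0,0,0],0.1],[[0,0,0],[0,0,0],0.1],[[0,0,0],[0,0,0],0.1]])

```text
t: 14.12
eef_pos: [636.1, 83.2, 116.4]
orientation: [179.9, -0.0, 72.1]
ft_force: [-0.3, 0.4, -0.4]
finger_gap: 46.9
grasp_force: 0.0
```

```bash
python3 - <<'E'
from h import *
C=wlook('w9.png')
knob('w9.png',C,'red')
z=np.load('pics/w8.png.npz'); C0={k:z[k] for k in z}
E
```

```text
[636.1  83.2 116.4] [179.9  -0.   72.1] gap 46.9 grip 0.0 ft [-0.3  0.4 -0.4] t 14.125
[299, 202, 35, 36, 937] [315.9 219. ] z48/53/62 [634.4  82.3] [634.9  84. ] [635.9  86.9]
```

Emit:
play_rows(increments=[[[-0.02,0.02,-0.4],[0,0,0],0],[[0,0,-0.3],[0,0,0],-0.2],[[0,0,-0.22],[0,0,0],-0.2],[[0,0,0],[0,0,0],-0.3],[[0,0,0],[0,0,0],-0.3],[[0,0,0],[0,0,0],-0.3]])

```text
t: 14.92
eef_pos: [634.8, 84.1, 69.9]
orientation: [179.9, -0.0, 72.1]
ft_force: [-0.3, -0.1, -0.5]
finger_gap: 29.9
grasp_force: 0.0
```

```bash
python3 - <<'E'
from h import *
C=wlook('w10.png')
im=cv2.imread('pics/w10.png')[150:350,200:440];cv2.imwrite('pics/c10.png',cv2.resize(im,None,fx=2,fy=2,interpolation=cv2.INTER_CUBIC))
E
```

```text
[634.8  84.1  69.9] [179.9  -0.   72.1] gap 29.9 grip 0.0 ft [-0.3 -0.1 -0.5] t 14.925
```

View pics/c10.png

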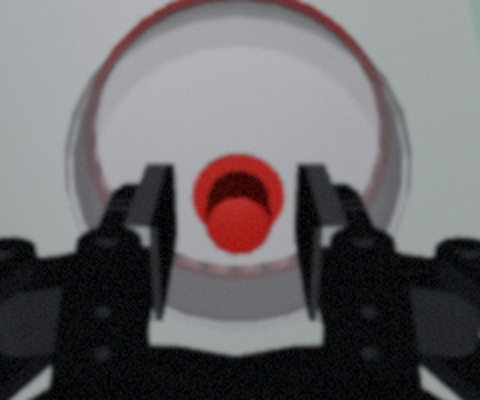

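Emit:
play_rows(increments=[[[0,0,0],[0,0,0],-0.6],[[0,0,0],[0,0,0],-1],[[0,0,0],[0,0,0],-1],[[0,0,0],[0,0,0],-1],[[0,0,0],[0,0,0],-1],[[0,0,0.1],[0,0,0],-1],[[0,0,0.3],[0,0,0],-1],[[0,0,0.6],[0,0,0],-1],[[0,0,0.6],[0,0,0],-1],[[0,0,0.4],[0,0,0],-1],[[0,0,0],[0,0,0],-1],[[0,0,0],[0,0,0],-1]])

```text
t: 16.48
eef_pos: [633.7, 84.0, 168.5]
orientation: [-179.9, 0.0, 72.1]
ft_force: [-1.3, 0.2, -0.6]
finger_gap: 13.2
grasp_force: 58.6
```

```bash
python3 - <<'E'
from h import *
C=wlook('w11.png')
im=cv2.imread('pics/w11.png')[100:350,160:480];cv2.imwrite('pics/c11.png',cv2.resize(im,None,fx=2,fy=2,interpolation=cv2.INTER_CUBIC))
E
```

```text
[633.7  84.  168.5] [-179.9    0.    72.1] gap 13.2 grip 58.6 ft [-1.3  0.2 -0.6] t 16.475
```

View pics/c11.png

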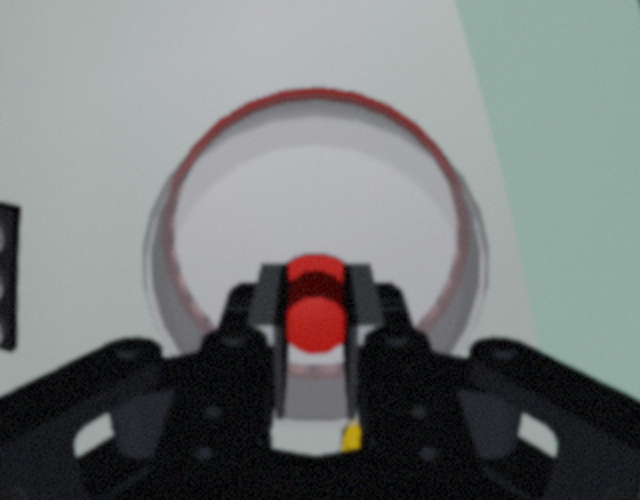

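Emit:
play_rows(increments=[[[-0.55,0.36,0],[0,0,0],-1],[[-0.55,0.36,0],[0,0,0],-1],[[-0.55,0.36,0],[0,0,0],-1],[[-0.55,0.36,0],[0,0,0],-1],[[-0.55,0.36,0],[0,0,0],-1],[[-0.55,0.36,0],[0,0,0],-1],[[-0.55,0.36,0],[0,0,0],-1],[[-0.55,0.36,0],[0,0,0],-1],[[-0.55,0.36,0],[0,0,0],-1],[[-0.53,0.39,0],[0,0,0],-1],[[0,0,-0.3],[0,0,0],-1],[[0,0,-0.5],[0,0,0],-1],[[0,0,-0.3],[0,0,0],-1],[[0,0,0],[0,0,0],-1],[[0,0,0],[0,0,0],-1],[[0,0,0],[0,0,0],-1]])

```text
t: 18.52
eef_pos: [360.9, 265.8, 114.9]
orientation: [180.0, -0.1, 72.0]
ft_force: [0.5, 0.4, -0.5]
finger_gap: 13.4
grasp_force: 58.6
```

```bash
python3 - <<'E'
from h import *
C=wlook('w12.png'); snap('top','t12.png'); snap('scene','s12.png')
knob('w12.png',C,'red',px=(316,260),r=60)
for n in('top','scene'):
    im=cv2.imread('pics/%s12.png'%n[0]); print(n)
# red pixels in the wrist image along left/right of the tray: sectors of outer edge
E
```

```text
[360.9 265.8 114.9] [ 1.8e+02 -1.0e-01  7.2e+01] gap 13.4 grip 58.6 ft [ 0.5  0.4 -0.5] t 18.525
[302, 228, 32, 48, 1326] [317.4 251.5] z48/53/62 [353.1 243.2] [353.8 245.5] [355.1 249.5]
top
scene
```

Emit:
play_rows(increments=[[[-0.02,0,-0.3],[0,0,0],-1],[[0,0,-0.25],[0,0,0],-1],[[0,0,-0.13],[0,0,0],-1],[[0,0,-0.06],[0,0,0],-1],[[0,0,-0.03],[0,0,0],-1],[[0,0,0],[0,0,0],-1],[[0,0,0],[0,0,0],-1]])

```text
t: 19.55
eef_pos: [359.5, 265.7, 76.1]
orientation: [180.0, -0.0, 72.1]
ft_force: [-0.1, -0.5, -1.3]
finger_gap: 13.1
grasp_force: 58.6
```

Emit:
play_rows(increments=[[[0,0,-0.015],[0,0,0],-1],[[0,0,-0.01],[0,0,0],-1],[[0,0,0],[0,0,0],-1],[[0,0,0],[0,0,0],-1]])

```text
t: 20.05
eef_pos: [359.4, 265.7, 75.0]
orientation: [180.0, -0.0, 72.1]
ft_force: [-1.0, -0.5, 6.5]
finger_gap: 13.1
grasp_force: 59.3
```

Emit:
play_rows(increments=[[[0,0,0],[0,0,0],-0.4],[[0,0,0],[0,0,0],-0.2],[[0,0,0],[0,0,0],-0.2],[[0,0,0.2],[0,0,0],-0.2],[[0,0,0.6],[0,0,0],-0.2],[[0,0,0.8],[0,0,0],0.2],[[0.4,0,0.8],[0,0,0.2],0.2],[[0.55,0,0.2],[0,0,0.2],0.2],[[0.55,0,0],[0,0,0.2],0.2],[[0.55,0,0],[0,0,0.2],0.2],[[0.55,0,0],[0,0,0.2],0.2],[[0.55,0,0],[0,0,0.2],0.2],[[0.55,0,0],[0,0,0.2],0.2],[[0.55,0,0],[0,0,0.2],0.2],[[0.55,0,-0.3],[0,0,0],0.2],[[0,0,-0.3],[0,0,0],0.2],[[0,0,0],[0,0,0],0.2],[[0,0,0],[0,0,0],0.2],[[0,0,0],[0,0,0],0.2]])

```text
t: 22.42
eef_pos: [599.0, 265.9, 175.4]
orientation: [180.0, -0.0, 84.9]
ft_force: [-1.3, -0.5, 0.3]
finger_gap: 51.1
grasp_force: 0.0
```

```bash
python3 - <<'E'
from h import *
C=wlook('w13.png')
blobs('wrist','w13.png',C,'blue',[0,13],near=(602,265),rad=60,minpx=15)
E
```

```text
[599.  265.9 175.4] [180.   -0.   84.9] gap 51.1 grip 0.0 ft [-1.3 -0.5  0.3] t 22.425
blue z 0 [[308, 173], [331, 175], [306, 196], [328, 199]] rect [599.2 262.8] [33.2 28.2] 79.4 circ [599.  262.7] 41.6 ell 598.7 261.9 [35.6 42.6]
blue z 13 [[308, 173], [331, 175], [306, 196], [328, 199]] rect [599.4 265.8] [31.8 26.9] 79.4 circ [599.2 265.6] 39.7 ell 598.9 264.9 [34.  40.8]
```

Emit:
play_rows(increments=[[[0,0,-0.5],[0,0,-0.35],0.2],[[0,0,-0.5],[0,0,-0.34],0.2],[[0,0,-0.3],[0,0,0],0.2],[[0,0,0],[0,0,0],0.2],[[0,0,0],[0,0,0],0.2],[[0,0,0],[0,0,0],0.2]])

```text
t: 23.22
eef_pos: [600.0, 265.9, 110.7]
orientation: [179.9, -0.1, 79.4]
ft_force: [-0.0, 0.1, 0.4]
finger_gap: 50.8
grasp_force: 0.0
```

```bash
python3 - <<'E'
from h import *
C=wlook('w14.png')
blobs('wrist','w14.png',C,'blue',[0,13],near=(602,265),rad=60,minpx=15)
E
```

```text
[600.  265.9 110.7] [ 1.799e+02 -1.000e-01  7.940e+01] gap 50.8 grip 0.0 ft [-0.   0.1  0.4] t 23.225
blue z 0 [[303, 200], [332, 200]] rect [598.9 262.1] [34.1 29.2] 79.4 circ [598.8 261.9] 43.7 ell 598.7 261.6 [30.1 85.3]
blue z 13 [[303, 200], [332, 200]] rect [599.5 265.9] [32.2 27.5] 79.4 circ [599.5 265.7] 41.3 ell 599.4 265.3 [28.4 80.5]
```

Emit:
play_rows(increments=[[[-0.01,0,-0.4],[0,0,0],0.1],[[0,0,-0.5],[0,0,0],0.1],[[0,0,-0.4],[0,0,0],0.1],[[0,0,-0.3],[0,0,0],0.1],[[0,0,-0.16],[0,0,0],0.1],[[0,0,0],[0,0,0],0.1],[[0,0,0],[0,0,0],0],[[0,0,0],[0,0,0],-0.3],[[0,0,0],[0,0,0],-0.6],[[0,0,0],[0,0,0],-0.6],[[0,0,0],[0,0,0],-0.6],[[0,0,0],[0,0,0],-0.6]])

```text
t: 24.78
eef_pos: [599.4, 265.8, 22.6]
orientation: [179.9, -0.0, 79.3]
ft_force: [0.3, 0.3, 6.6]
finger_gap: 28.0
grasp_force: 59.9
```

Emit:
play_rows(increments=[[[0,0,0.2],[0,0,0],-0.6],[[0,0,0.8],[0,0,0],-0.6],[[0,0,0.8],[0,0,0],-0.6],[[-0.29,-0.76,0.4],[0,0,0],-0.6],[[-0.29,-0.76,0],[0,0,0],-0.6],[[-0.29,-0.76,0],[0,0,0],-0.6],[[-0.29,-0.76,0],[0,0,0],-0.6],[[-0.29,-0.76,0],[0,0,0],-0.6],[[-0.29,-0.76,0],[0,0,0],-0.6],[[-0.29,-0.76,0],[0,0,0],-0.6],[[-0.29,-0.76,0],[0,0,0],-0.6],[[-0.29,-0.76,0],[0,0,0],-0.6],[[-0.29,-0.76,0],[0,0,0],-0.6],[[-0.29,-0.76,0],[0,0,0],-0.6],[[-0.29,-0.76,0],[0,0,0],-0.6],[[-0.29,-0.76,0],[0,0,0],-0.6],[[-0.29,-0.76,0],[0,0,0],-0.6],[[-0.29,-0.76,0],[0,0,0],-0.6]])

```text
t: 27.02
eef_pos: [380.8, -305.7, 132.1]
orientation: [180.0, 0.0, 79.3]
ft_force: [0.4, 0.7, -1.3]
finger_gap: 28.4
grasp_force: 59.3
```

Emit:
play_rows(increments=[[[-0.29,-0.76,0],[0,0,0],-0.6],[[-0.29,-0.76,0],[0,0,0],-0.6],[[0,0,0],[0,0,0],-0.6],[[0,0,0],[0,0,0],-0.6],[[0,0,0],[0,0,0],-0.6]])

```text
t: 27.65
eef_pos: [352.5, -379.4, 131.6]
orientation: [-180.0, -0.0, 79.4]
ft_force: [0.4, 0.5, -0.0]
finger_gap: 28.3
grasp_force: 59.3
```

```bash
python3 - <<'E'
from h import *
C=wlook('w15.png')
blobs('wrist','w15.png',C,'blue',[9],near=(368,-286),rad=40)
blobs('wrist','w15.png',C,'yellow',[50],near=(488,-417),rad=60)
E
```

```text
[ 352.5 -379.4  131.6] [-180.    -0.    79.4] gap 28.3 grip 59.3 ft [ 0.4  0.5 -0. ] t 27.65
blue z 9 [[313, 79]] rect [ 365.7 -285.4] [97.9 98.7] 79.4 circ [ 365.8 -285.4] 99.7 ell 365.8 -285.4 [98.7 99.7]
yellow z 50 [[450, 194], [488, 219]] rect [ 468. -396.] [45.5 61.1] 75.0 circ [ 467.7 -400.7] 63.6 ell 467.1 -400.5 [53.4 62.7]
```

Emit:
play_rows(increments=[[[0.13,0.6,0],[0,0,0],-0.6],[[0.14,0.7,0],[0,0,0],-0.6],[[0,0.58,0],[0,0,0],-0.6],[[0,0,-0.4],[0,0,0],-0.6],[[0,0,-0.5],[0,0,0],-0.6],[[0,0,-0.5],[0,0,0],-0.6],[[0,0,-0.3],[0,0,0],-0.6],[[0,0,-0.2],[0,0,0],-0.6],[[0,0,-0.1],[0,0,0],-0.6],[[0,0,-0.03],[0,0,0],-0.6],[[0,0,-0.02],[0,0,0],-0.6],[[0,0,0],[0,0,0],-0.6],[[0,0,0],[0,0,0],-0.6]])

```text
t: 29.32
eef_pos: [365.9, -286.6, 29.3]
orientation: [180.0, 0.0, 79.3]
ft_force: [-0.2, -0.4, -0.9]
finger_gap: 28.2
grasp_force: 59.3
```

Emit:
play_rows(increments=[[[0,0.02,-0.01],[0,0,0],-0.6],[[0,0,-0.01],[0,0,0],-0.6],[[0,0,-0.01],[0,0,0],-0.6],[[0,0,0],[0,0,0],-0.6],[[0,0,0],[0,0,0],-0.6]])

```text
t: 29.95
eef_pos: [365.8, -285.4, 27.6]
orientation: [-180.0, -0.0, 79.3]
ft_force: [0.0, 0.6, 1.6]
finger_gap: 28.5
grasp_force: 59.5
```

Emit:
play_rows(increments=[[[0,0,0],[0,0,0],-0.2],[[0,0,0],[0,0,0],-0.1],[[0,0,0],[0,0,0],-0.1],[[0,0,0.1],[0,0,0],-0.1],[[0,0,0.4],[0,0,0],-0.1],[[0,0,0.8],[0,0,0],-0.1],[[0,-0.4,0.8],[0,0,0],-0.1],[[0,-0.6,0.8],[0,0,0],-0.1],[[0,0,0.3],[0,0,0],-0.1],[[0,0,0],[0,0,0],-0.1],[[0,0,0],[0,0,0],-0.1]])

```text
t: 31.32
eef_pos: [365.0, -333.9, 186.2]
orientation: [-179.9, -0.1, 79.4]
ft_force: [-0.7, -0.3, 0.0]
finger_gap: 38.3
grasp_force: 0.0
```

```bash
python3 - <<'E'
from h import *
C=wlook('w16.png')
blobs('wrist','w16.png',C,'blue',[9],near=(368,-286),rad=40)
# white disc (non-blue, bright) inside, and gilt movement
im=cv2.imread('pics/w16.png');H,S,V=cv2.split(cv2.cvtColor(im,cv2.COLOR_BGR2HSV))
pts=[]
for v in range(60,250):
    for u in range(240,400):
        if 10<H[v,u]<35 and S[v,u]>80 and V[v,u]>60:
            p=onz('wrist',u,v,25,C)
            if np.hypot(p[0]-366,p[1]+285)<40: pts.append(p[:2])
print(len(pts),np.mean(pts,0) if pts else 0)
EOF=0
E
```

```text
[ 365.  -333.9  186.2] [-1.799e+02 -1.000e-01  7.940e+01] gap 38.3 grip 0.0 ft [-0.7 -0.3  0. ] t 31.325
blue z 9 [[310, 132], [297, 123], [321, 123], [321, 146], [297, 147]] rect [ 366.  -285.3] [98.4 97.8] 79.0 circ [ 366.  -285.2] 99.2 ell 365.9 -285.2 [98.7 98.9]
319 [ 366.92927988 -285.88404879]
```

Emit:
play_rows(increments=[[[0.4,-0.25,0],[0,0,0],0.1],[[0.6,-0.4,0],[0,0,0],0.1],[[0.6,-0.4,0],[0,0,0],0.1],[[0.6,-0.4,0],[0,0,0],0.1],[[0.2,-0.15,0],[0,0,0],0.1],[[0,0,0],[0,0,0],0.1],[[0,0,0],[0,0,0],0.1],[[0,0,0],[0,0,0],0.1]])

```text
t: 32.38
eef_pos: [485.0, -414.8, 187.5]
orientation: [-180.0, -0.0, 79.3]
ft_force: [-0.2, 1.0, 0.4]
finger_gap: 46.9
grasp_force: 0.0
```

```bash
python3 - <<'E'
from h import *
C=wlook('w17.png')
knob('w17.png',C,'yellow',r=110)
E
```

```text
[ 485.  -414.8  187.5] [-180.    -0.    79.3] gap 46.9 grip 0.0 ft [-0.2  1.   0.4] t 32.375
[308, 177, 24, 24, 443] [319.5 188.7] z48/53/62 [ 486.3 -413.3] [ 486.5 -412.1] [ 486.8 -410. ]
```

Emit:
play_rows(increments=[[[0.02,0,-0.5],[0,0,0],0],[[0,0,-0.6],[0,0,0],-0.1],[[0,0,-0.5],[0,0,0],-0.1],[[0,0,0],[0,0,0],-0.1],[[0,0,0],[0,0,0],-0.1],[[0,0,0],[0,0,0],-0.1]])

```text
t: 33.17
eef_pos: [487.4, -416.0, 109.1]
orientation: [179.9, 0.1, 79.3]
ft_force: [0.1, 0.1, 0.5]
finger_gap: 38.5
grasp_force: 0.0
```

```bash
python3 - <<'E'
from h import *
C=wlook('w18.png')
knob('w18.png',C,'yellow',r=110)
z=np.load('pics/w17.png.npz');C0={k:z[k] for k in z.files}
im=cv2.imread('pics/w18.png')
def cen(f):
    H,S,V=cv2.split(cv2.cvtColor(cv2.imread('pics/'+f),cv2.COLOR_BGR2HSV));m=((S>130)&(V>50)&(H>20)&(H<33)).astype(np.uint8)
    k,l,st,ce=cv2.connectedComponentsWithStats(m); g=[i for i in range(1,k) if np.hypot(*(ce[i]-(316,200)))<60]; return ce[max(g,key=lambda i:st[i,4])]
print(tri([ray('wrist',*cen('w17.png'),C0),ray('wrist',*cen('w18.png'),C)]))
E
```

```text
[ 487.4 -416.   109.1] [1.799e+02 1.000e-01 7.930e+01] gap 38.5 grip 0.0 ft [0.1 0.1 0.5] t 33.175
[283, 161, 69, 21, 155] [318.3 166.8] z48/53/62 [ 493.7 -382.7] [ 493.8 -381.9] [ 494.  -380.4]
[299, 199, 34, 36, 922] [315.8 215.8] z48/53/62 [ 486.6 -412.6] [ 486.9 -410.9] [ 487.5 -408. ]
(array([ 486.04267114, -415.10388134,   40.35485845]), [np.float64(0.028333864582796766), np.float64(0.02833386458274943)])
```

Emit:
play_rows(increments=[[[-0.02,0.02,-0.4],[0,0,0],-0.2],[[0,0,-0.3],[0,0,0],-0.3],[[0,0,-0.24],[0,0,0],-0.3],[[0,0,0],[0,0,0],-0.3],[[0,0,0],[0,0,0],-0.3]])

```text
t: 33.85
eef_pos: [486.0, -414.5, 60.5]
orientation: [180.0, 0.0, 79.3]
ft_force: [0.6, 0.2, 0.7]
finger_gap: 29.6
grasp_force: 0.0
```

Emit:
play_rows(increments=[[[0,0,0],[0,0,0],-0.7],[[0,0,0],[0,0,0],-1],[[0,0,0],[0,0,0],-1],[[0,0,0],[0,0,0],-1],[[0,0,0],[0,0,0],-1],[[0,0,0.1],[0,0,0],-1],[[0,0,0.4],[0,0,0],-1],[[0,0,0.7],[0,0,0],-1],[[0,0,0.7],[0,0,0],-1],[[0.3,0.52,0.1],[0,0,0],-1],[[0.33,0.58,0],[0,0,0],-1],[[0.33,0.58,0],[0,0,0],-1],[[0.33,0.58,0],[0,0,0],-1],[[0.33,0.58,0],[0,0,0],-1],[[0.33,0.58,0],[0,0,0],-1],[[0.33,0.58,0],[0,0,0],-1],[[0.33,0.58,0],[0,0,0],-1],[[0,0,0],[0,0,0],-1],[[0,0,0],[0,0,0],-1],[[0,0,0],[0,0,0],-1]])

```text
t: 36.35
eef_pos: [615.8, -186.2, 160.9]
orientation: [-180.0, 0.0, 79.3]
ft_force: [0.2, 0.3, -0.5]
finger_gap: 13.0
grasp_force: 58.6
```

```bash
python3 - <<'E'
from h import *
C=wlook('w19.png')
blobs('wrist','w19.png',C,'yellow',[9],near=(637,-86),rad=25)
blobs('wrist','w19.png',C,'yellow',[100],rad=25)
E
```

```text
[ 615.8 -186.2  160.9] [-180.     0.    79.3] gap 13.0 grip 58.6 ft [ 0.2  0.3 -0.5] t 36.35
yellow z 9 [[322, 73]] rect [637.8 -85.7] [82.4 83.3] 33.4 circ [637.9 -85.9] 83.6 ell 637.9 -85.8 [83.  83.2]
yellow z 100 [[322, 73], [317, 184], [317, 250], [128, 308]] rect [ 573.7 -188.2] [265.1 108.9] 41.7 circ [ 547.5 -158.7] 266.5 ell 551.0 -191.9 [138.  302.2]
```

Emit:
play_rows(increments=[[[0.14,0.6,0],[0,0,0],-1],[[0.15,0.7,0],[0,0,0],-1],[[0.15,0.7,0],[0,0,0],-1],[[0,0,-0.4],[0,0,0],-1],[[0,0,-0.5],[0,0,0],-1],[[0,0,-0.4],[0,0,0],-1],[[0,0,-0.3],[0,0,0],-1],[[0,0,-0.17],[0,0,0],-1],[[0,0,-0.08],[0,0,0],-1],[[0,0,0],[0,0,0],-1],[[0,0,0],[0,0,0],-1],[[0,0,0],[0,0,0],-1]])

```text
t: 37.9
eef_pos: [638.7, -85.4, 68.7]
orientation: [179.9, -0.0, 79.3]
ft_force: [0.6, -0.3, -1.0]
finger_gap: 13.0
grasp_force: 58.6
```

Emit:
play_rows(increments=[[[-0.01,-0.01,-0.03],[0,0,0],-1],[[0,0,-0.02],[0,0,0],-1],[[0,0,-0.01],[0,0,0],-1],[[0,0,0],[0,0,0],-1],[[0,0,0],[0,0,0],-1]])

```text
t: 38.52
eef_pos: [637.9, -85.9, 66.1]
orientation: [180.0, 0.0, 79.3]
ft_force: [-3.6, -0.0, 8.8]
finger_gap: 12.9
grasp_force: 59.5
```

Emit:
play_rows(increments=[[[0,0,0],[0,0,0],-0.4],[[0,0,0],[0,0,0],-0.2],[[0,0,0],[0,0,0],-0.2],[[0,0,0.2],[0,0,0],-0.2],[[0,0,0.6],[0,0,0],-0.2],[[0,0,0.8],[0,0,0],-0.1],[[0,0,0.8],[0,0,0],-0.1],[[0,0,0],[0,0,0],-0.1],[[0,0,0],[0,0,0],-0.1],[[0,0,0],[0,0,0],-0.1]])

```text
t: 39.78
eef_pos: [637.0, -85.8, 183.8]
orientation: [-179.9, 0.0, 79.3]
ft_force: [-0.9, 0.3, -0.2]
finger_gap: 38.3
grasp_force: 0.0
```

```bash
python3 - <<'E'
from h import *
C=wlook('w20.png')
knob('w20.png',C,'yellow',r=110)
blobs('wrist','w20.png',C,'yellow',[9],near=(638,-86),rad=45)
im=cv2.imread('pics/w20.png')[90:290,200:440];cv2.imwrite('pics/c20.png',cv2.resize(im,None,fx=3,fy=3,interpolation=cv2.INTER_CUBIC))
E
```

```text
[637.  -85.8 183.8] [-179.9    0.    79.3] gap 38.3 grip 0.0 ft [-0.9  0.3 -0.2] t 39.775
[278, 139, 85, 81, 1904] [320.6 166.5] z48/53/62 [642.6 -64.7] [642.8 -63.9] [643.  -62.5]
[307, 179, 25, 26, 493] [319.1 191.6] z48/53/62 [637.4 -85.8] [637.6 -84.6] [638.  -82.3]
yellow z 9 [[321, 167], [319, 192]] rect [638.6 -84.2] [80.1 82.6] 79.4 circ [638.1 -85.5] 83.6 ell 638.0 -85.4 [83.1 83.2]
```

View pics/c20.png

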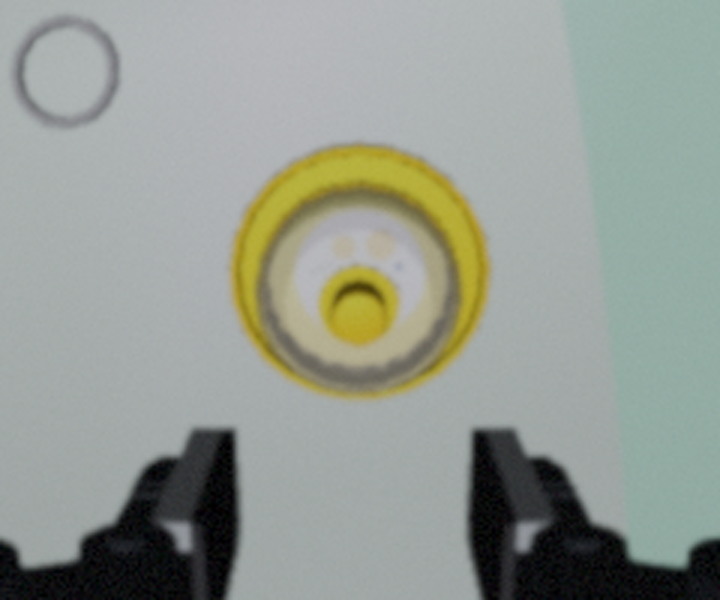

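Emit:
play_rows(increments=[[[-0.12,0.4,0],[0,0,0],0],[[-0.24,0.8,0],[0,0,0],0],[[-0.24,0.8,0],[0,0,0],0],[[-0.24,0.8,0],[0,0,0],0],[[-0.24,0.8,0],[0,0,0],0],[[-0.24,0.8,0],[0,0,0],0],[[-0.24,0.8,0],[0,0,0],0],[[-0.24,0.8,0],[0,0,0],0],[[-0.24,0.8,0],[0,0,0],0],[[-0.24,0.8,0],[0,0,0],0],[[-0.24,0.8,0],[0,0,0],0],[[-0.24,0.8,0],[0,0,0],0],[[-0.24,0.8,0],[0,0,0],0],[[-0.12,0.4,0],[0,0,0],0],[[0,0,0],[0,0,0],0],[[0,0,0],[0,0,0],0],[[0,0,0],[0,0,0],0]])

```text
t: 41.95
eef_pos: [482.2, 432.8, 185.0]
orientation: [-180.0, 0.0, 79.3]
ft_force: [-0.7, -0.1, 0.3]
finger_gap: 42.8
grasp_force: 0.0
```

```bash
python3 - <<'E'
from h import *
C=wlook('w21.png')
knob('w21.png',C,'blue',r=110)
E
```

```text
[482.2 432.8 185. ] [-180.     0.    79.3] gap 42.8 grip 0.0 ft [-0.7 -0.1  0.3] t 41.95
[306, 175, 24, 24, 470] [317.5 186.5] z48/53/62 [482.4 437.1] [482.6 438.2] [483.  440.2]
```

Emit:
play_rows(increments=[[[0,0.08,-0.5],[0,0,0],0],[[0,0,-0.6],[0,0,0],-0.1],[[0,0,-0.4],[0,0,0],-0.1],[[0,0,0],[0,0,0],-0.1],[[0,0,0],[0,0,0],-0.1],[[0,0,0],[0,0,0],-0.1],[[0,0,0],[0,0,0],-0.1]])

```text
t: 42.88
eef_pos: [482.2, 438.4, 111.0]
orientation: [179.9, -0.1, 79.3]
ft_force: [-0.3, -0.8, 0.4]
finger_gap: 38.5
grasp_force: 0.0
```

```bash
python3 - <<'E'
from h import *
C=wlook('w22.png')
knob('w22.png',C,'blue',px=(316,215),r=60)
z=np.load('pics/w21.png.npz');C0={k:z[k] for k in z.files}
def cen(f):
    H,S,V=cv2.split(cv2.cvtColor(cv2.imread('pics/'+f),cv2.COLOR_BGR2HSV));m=((S>130)&(V>50)&(H>105)&(H<130)).astype(np.uint8)
    k,l,st,ce=cv2.connectedComponentsWithStats(m); g=[i for i in range(1,k) if np.hypot(*(ce[i]-(316,200)))<60]; return ce[max(g,key=lambda i:st[i,4])]
print(tri([ray('wrist',*cen('w21.png'),C0),ray('wrist',*cen('w22.png'),C)]))
E
```

```text
[482.2 438.4 111. ] [ 1.799e+02 -1.000e-01  7.930e+01] gap 38.5 grip 0.0 ft [-0.3 -0.8  0.4] t 42.875
[293, 154, 38, 8, 58] [310.8 156.1] z48/53/62 [485.1 478.7] [485.4 479.3] [485.8 480.4]
[302, 205, 35, 35, 902] [319.  221.4] z48/53/62 [482.4 437.4] [482.7 439.1] [483.2 442.2]
(array([482.28046738, 436.45227106,  45.36301096]), [np.float64(0.030329019644037662), np.float64(0.030329019644080055)])
```

Emit:
play_rows(increments=[[[0,-0.03,-0.4],[0,0,0],-0.2],[[0,0,-0.3],[0,0,0],-0.3],[[0,0,-0.23],[0,0,0],-0.3],[[0,0,0],[0,0,0],-0.3],[[0,0,0],[0,0,0],-0.3]])

```text
t: 43.55
eef_pos: [482.0, 436.7, 63.6]
orientation: [180.0, -0.0, 79.3]
ft_force: [0.5, -0.8, 0.2]
finger_gap: 29.7
grasp_force: 0.0
```

Emit:
play_rows(increments=[[[0,0,0],[0,0,0],-0.7],[[0,0,0],[0,0,0],-1],[[0,0,0],[0,0,0],-1],[[0,0,0],[0,0,0],-1],[[0,0,0],[0,0,0],-1],[[0,0,0.1],[0,0,0],-1],[[0,0,0.4],[0,0,0],-1],[[0,0,0.8],[0,0,0],-1],[[0,0,0.7],[0,0,0],-1],[[0,0,0.2],[0,0,0],-1],[[0,0,0],[0,0,0],-1],[[0,0,0],[0,0,0],-1]])

```text
t: 45.05
eef_pos: [481.1, 436.0, 172.2]
orientation: [-179.9, 0.1, 79.3]
ft_force: [-0.0, 0.5, -0.8]
finger_gap: 13.0
grasp_force: 58.6
```

Emit:
play_rows(increments=[[[-0.07,-0.42,0],[0,0,0],-1],[[-0.13,-0.8,0],[0,0,0],-1],[[-0.13,-0.8,0],[0,0,0],-1],[[-0.13,-0.8,0],[0,0,0],-1],[[-0.13,-0.8,0],[0,0,0],-1],[[-0.13,-0.8,0],[0,0,0],-1],[[-0.13,-0.8,0],[0,0,0],-1],[[-0.13,-0.8,0],[0,0,0],-1],[[-0.13,-0.8,0],[0,0,0],-1],[[-0.13,-0.8,0],[0,0,0],-1],[[-0.13,-0.8,0],[0,0,0],-1],[[-0.13,-0.8,0],[0,0,0],-1],[[-0.13,-0.8,0],[0,0,0],-1],[[-0.13,-0.8,0],[0,0,0],-1],[[-0.13,-0.8,0],[0,0,0],-1],[[-0.13,-0.8,0],[0,0,0],-1],[[-0.13,-0.8,0],[0,0,0],-1],[[-0.13,-0.8,0],[0,0,0],-1],[[0,0,0],[0,0,0],-1],[[0,0,0],[0,0,0],-1]])

```text
t: 47.55
eef_pos: [367.0, -263.7, 172.6]
orientation: [-179.9, -0.1, 79.3]
ft_force: [-0.5, 0.2, -1.1]
finger_gap: 12.9
grasp_force: 58.6
```

Emit:
play_rows(increments=[[[-0.02,-0.43,0],[0,0,0],-1],[[0,0,-0.4],[0,0,0],-1],[[0,0,-0.5],[0,0,0],-1],[[0,0,-0.4],[0,0,0],-1],[[0,0,-0.1],[0,0,0],-1],[[0,0,0],[0,0,0],-1],[[0,0,0],[0,0,0],-1]])

```text
t: 48.42
eef_pos: [367.3, -285.9, 104.2]
orientation: [179.9, 0.0, 79.4]
ft_force: [0.6, -0.4, -1.1]
finger_gap: 13.2
grasp_force: 58.7
```

Emit:
play_rows(increments=[[[-0.02,0.01,-0.3],[0,0,0],-1],[[0,0,-0.2],[0,0,0],-1],[[0,0,-0.1],[0,0,0],-1],[[0,0,-0.06],[0,0,0],-1],[[0,0,0],[0,0,0],-1],[[0,0,0],[0,0,0],-1],[[0,0,0],[0,0,0],-1]])

```text
t: 49.3
eef_pos: [366.0, -285.5, 70.8]
orientation: [180.0, 0.0, 79.3]
ft_force: [-0.2, 0.3, -1.6]
finger_gap: 13.2
grasp_force: 58.7
```

Emit:
play_rows(increments=[[[0,0,-0.02],[0,0,0],-1],[[0,0,-0.01],[0,0,0],-1],[[0,0,-0.01],[0,0,0],-1],[[0,0,0],[0,0,0],-1],[[0,0,0],[0,0,0],-1]])

```text
t: 49.92
eef_pos: [365.9, -285.5, 69.2]
orientation: [180.0, 0.0, 79.3]
ft_force: [-2.9, 1.3, 10.7]
finger_gap: 13.5
grasp_force: 59.8
```

Emit:
play_rows(increments=[[[0,0,0],[0,0,0],-0.4],[[0,0,0],[0,0,0],-0.2],[[0,0,0],[0,0,0],-0.2],[[0,0,0.2],[0,0,0],-0.2],[[0,0,0.6],[0,0,0],-0.2],[[0,0,0.8],[0,0,0],-0.1],[[0,0,0.8],[0,0,0],-0.1],[[0,0,0],[0,0,0],-0.1],[[0,0,0],[0,0,0],-0.1],[[0,0,0],[0,0,0],-0.1]])

```text
t: 51.18
eef_pos: [365.2, -284.9, 187.6]
orientation: [-179.9, -0.1, 79.3]
ft_force: [-0.4, -0.6, 0.1]
finger_gap: 38.7
grasp_force: 0.0
```

```bash
python3 - <<'E'
from h import *
C=wlook('w23.png')
knob('w23.png',C,'blue',px=(316,190),r=60)
blobs('wrist','w23.png',C,'blue',[9],near=(366,-285),rad=45)
snap('top','t23.png'); snap('scene','s23.png')
R=lambda im:cv2.resize(im,(400,300),interpolation=cv2.INTER_CUBIC)
w=cv2.imread('pics/w23.png');t=cv2.imread('pics/t23.png');s=cv2.imread('pics/s23.png')
g=np.vstack([np.hstack([R(w[90:270,200:440]),R(t[190:280,170:290])]),np.hstack([R(s[110:185,285:385]),R(s[100:340,180:500])])])
cv2.imwrite('pics/c23.png',g)
E
```

```text
[ 365.2 -284.9  187.6] [-1.799e+02 -1.000e-01  7.930e+01] gap 38.7 grip 0.0 ft [-0.4 -0.6  0.1] t 51.175
[270, 131, 100, 87, 1984] [320.6 158.1] z48/53/62 [ 372.2 -257.2] [ 372.3 -256.6] [ 372.5 -255.3]
[306, 181, 26, 25, 485] [318.8 192.6] z48/53/62 [ 365.2 -286.5] [ 365.4 -285.3] [ 365.8 -283.1]
blue z 9 [[321, 158], [319, 193]] rect [ 368.1 -277.5] [83.8 98.5] 74.1 circ [ 366. -285.] 99.4 ell 366.0 -284.8 [98.6 99. ]
```

View pics/c23.png

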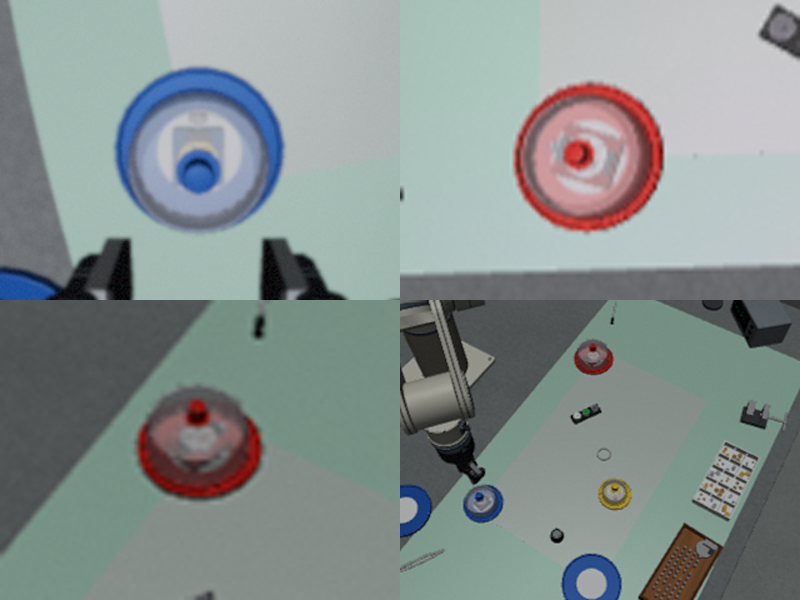

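All three covers sit centred and flat over their trays, with the holders underneath. The loupe and the oil-cup stand look undisturbed, and the gripper is clear.

```bash
python3 -c "
from rig import sign_off
print(sign_off())"
```

```text
the job is handed in; nothing more can be done
None
```

The job is handed in after about 51 s of the 136 s: the red and blue holders stand in the middle of their trays, all three covers are on their own colour of tray, and the loupe and oil-cup stand look untouched in the last pictures.

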